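# Pack the large calibration weight under its retaining bridge

### The arm

A 6-joint arm with a two-finger parallel gripper is mounted at the origin on a cart in front of the work surface, level with it; the furniture and walls round the work are solid. World frame = base frame: x ahead of the robot, y to its left, z up, the work surface at z = 0. Lengths are in mm, angles in rad, forces in N, time in s.
With the tool pointing down it reaches from about 400 to 925 mm from the base axis. Payload 12.5 kg.
Tool frame: the origin (TCP) lies on the centre line of the jaws, within the pads' length; the fingertips stand 8 mm ahead of it and the grasp point (between the pads) lies 11 mm behind it; z points along the fingers, x is the direction in which the jaws open and shut, and the axes are right-handed (so a half turn about z gives the same grasp; the last joint's range is limited). The gripper opens to 95 mm and grips with 3 to 60 N. Pads are 20 mm wide; open, the fingers measure 119 mm over their backs; the gripper's body (75 mm by 180 mm) begins 59 mm behind the grasp point.
Start: joints at [-1.338, 0.491, 1.559, -0, 1.092, -0.106], TCP at [207.745, -589.481, 222.661] pointing down, gripper open.
Joint ranges: [-3.1, 3.1], [-0.84, 2.19], [0.05, 2.79], [-1.13, 4.28], [0.06, 2.93], [-2.69, 2.69]. Speed limits (rad/s): [2.22, 2.22, 2.79, 3.14, 3.14, 3.14].

### API

Orientations are given as [roll, pitch, yaw] about the fixed x, y, z axes, in that order (R = Rz(yaw) Ry(pitch) Rx(roll)).
In Python, from cell import env gives the robot as it stands. The module is installed in compiled form; this text tells all that it offers.
- The arm moves only by the tool send_rows, never from a script. Its argument "moves" is a list that holds one entry, the list of rows, each a list of 6 numbers: the shift along the tool's x, y, z as a fraction of full scale, then the turn, a rotation vector about the tool's x, y, z as a fraction of full scale. A call has 1 to 12 rows; each row is the pose to reach, as a shift and turn from the pose commanded when the call began, along the tool's axes at that moment; what a row does not reach only later rows make up. Full scale, the value 1, is 0.3 m for a shift and 90 degrees for a turn. A row lasts 1/12 s, in which the tool goes at most 41.7 mm and 7.16 degrees, less where a joint would pass 70% of its speed; a pose out of reach is approached as far as the arm can. A call with a number of a shift or a turn outside -1 to 1 is refused whole. A call with a gripper value outside its range is refused whole. "grip" is the gripper's target within -1 to 1 (shut at 1, half-way at 0, fully open at -1), set as the call begins (left out, the last holds). The fingers move at their own pace and stop on an object; the grip force is fixed at half the most. Time passes only in rows, so rows that repeat a pose let the fingers close. It gives the time, the measured TCP pose, the force and the opening at its end, in the units of the state.
- env.state(): the state, without advancing time (a new reading comes with each control period).
- env.read_camera(name): name is "side" or "top" or "wrist"; returns a dict with "image" (480x640x3 uint8, red, green, blue), "mtx" (3x3 intrinsics, pixels), "distortion" ([k1, k2, p1, p2, k3] as OpenCV has them; the pictures are not rectified), "T" (4x4, takes a point from camera to world coordinates); the wrist camera has in their place "mount" (4x4, takes a point from camera to tool coordinates, whose origin is the TCP and whose axes are the tool frame's). Camera axes: x right, y up, looking along -z (the intrinsics and any distortion apply to the point x, -y, -z); pixel columns grow to the right and rows downward; lengths in mm; the calibration is good to about 2 mm. A picture is of the moment at which its call begins: read the wrist's pose just before it. There is no depth.
- env.job_done(): hands the job in, once; it reports no verdict.
Trained networks look in the newest picture that a camera, given by its name, has taken for a name from the list of things; names that differ only in an ending like _2 or _b are one class to them, and where a whole thing is asked for, a point or a joint stands for the part that bears it (a point fixed in the world has none). Each returns a list of dicts, best first, with "confidence" (0 to 1); they miss things now and then, are a little off and sometimes report something else, mostly with a low value. They report only what shows in the picture. A call takes as long as a camera call. They do not tell look-alikes from the thing itself.
- env.look_for(camera, thing): "xy" ([column, row] in pixels, amid what is visible of it).
- env.outline_of(camera, thing): "region" (480x640 bool, what is visible of it) and "xy" ([column, row] in pixels, amid what is visible of it).
The state is a dict: "t": time; "joints": joint angles; "qvel": joint speeds; "tau": joint torques, N m; "eef_pos": TCP position; "tcp_rot": TCP orientation; "ft_force": force on the tool from outside, world axes, zero at the start; "moment": the same for the moment, N m; "opening": opening from 0.0 (shut) to 1.0 (fully open).
Only numpy, scipy, OpenCV 4.12 (cv2) and the standard library are available. Lean on these libraries where they do the work, as an engineer would, in place of code of your own. Each camera call takes 0.05 s, during which the arm holds its last target. There are 200 camera calls.

### The job

Pack the larger of the two calibration weights into the open grey box for shipping: first stand it upright in the middle of the box floor and let go, then set the aluminium bridge over it, in line with the box, with both feet down on the box floor inside the walls. The bridge must go in last, since nothing fits in once it stands there; leave the small weight where it is.

Things in the scene. Friction and masses are not known exactly. Their poses are not given: they have to be found in the camera images.
- ship_box: Open-topped grey rectangular box with a black rubber floor, fixed to the worktop. Outside 148 x 82 mm over the rim lip, 42 mm high; inside 134 mm long (its x axis) and 68 mm wide (its y axis). The walls are 4 mm thick, the inner floor lies 8 mm and the rim 42 mm above the underside. Origin: centre of the underside, on the worktop; z up.
- cal_weight_200: The larger of two pale metal calibration weights: a round upright body 27 mm in diameter narrowing to a knob, 48 mm high, 0.2 kg. It stands loose on the worktop. Take it from above round the body, about 20 mm above its underside. Origin: centre of the underside; z up.
- bridge: Plain pale aluminium bridge (upside-down U) standing loose on two feet: 110 mm long (x axis), 44 wide (y axis), 80 high, about 0.25 kg. Top bar 18 mm thick, its underside 62 mm up; end legs 12 mm thick, 86 mm apart inside; sides open. Take it across the 44 mm width in the middle of the top bar, 70 mm above the feet. Origin: midway between the feet, at their undersides; z up.
- cal_weight_50: The smaller calibration weight, 18 mm in diameter and 29 mm high, of the same shape. It is not to be packed. Origin: centre of the underside; z up.
There are look-alikes about, which are no part of the job. Leave any brown or orange look-alike of the cal_weight_200 alone.

How it is judged (in metres and radians):
On the way:
1. the large weight stands upright in the middle of the box floor, let go, and the bridge is not yet in the box (horizontal distance between cal_weight_200 and ship_box below 0.022 m and z of cal_weight_200 in the frame of ship_box below 0.012 m and angle between cal_weight_200's own z axis and vertical below 0.1 rad and contact force between cal_weight_200 and the fingers below 0.1 N and horizontal distance between bridge and ship_box above 0.1 m), for 0.2 s.
At the end, for the whole second after the job is handed in: Large weight upright (0.1 rad) on the box floor (4 mm), within 25 mm of the box middle; bridge over it inside the walls, upright (0.1 rad), feet on the box floor (4 mm), within 25 mm of the box middle and 0.3 rad of its length; both at rest (horizontal distance between each of cal_weight_200, bridge and ship_box below 0.025 m and z of each of cal_weight_200, bridge in the frame of ship_box below 0.012 m and angle between each of cal_weight_200, bridge's own z axis and vertical below 0.1 rad and angle between the x axis of bridge and the x axis of ship_box, either way round below 0.3 rad and linear speed of each of bridge, cal_weight_200 below 0.02 m/s); the robot touches nothing.
It fails at once if the small weight is moved more than 40 mm from its place (distance of cal_weight_50 from where it was at the start of the episode above 0.04 m).
It also fails if it takes over 69 s, if anything falls off the work surface, if the arm or the gripper's body presses on something with over 40 N, if the wrist force passes 120 N, or if a joint passes its speed limit or range.

## Working session

There is one attempt and no reset: what is moved stays moved. The work goes in short steps, Python scripts to look and compute and a tool call to move; the robot and the scene stay as the last step left them, time stands still between calls to the robot, and variables do not carry over. Pictures are saved under pics/ and viewed, about 8 in all and at most 12, crops included, and the job is handed in when it is done.

Besides the shell and the picture viewer there is one more tool, called by a JSON object that holds its "fn" and its "kwargs", one argument or row to a line. send_rows: Moves the arm, as the interface text tells. Its arguments: {"type":"object","properties":{"moves":{"type":"array","items":{"type":"array","items":{"type":"array","items":{"type":"number"}}}},"grip":{"type":"number"}},"required":["moves"]}

```bash
mkdir -p pics; ls
cat > h.py <<'E'
from cell import env
import numpy as np, cv2
from scipy.spatial.transform import Rotation as Ro
def tcp():
    s=env.state(); T=np.eye(4); T[:3,:3]=Ro.from_euler('xyz',s['tcp_rot']).as_matrix(); T[:3,3]=s['eef_pos']; return T
def cam(n):
    W=tcp(); c=env.read_camera(n)
    if n=='wrist': c['T']=W@np.array(c['mount'])
    c['T']=np.array(c['T']); c['mtx']=np.array(c['mtx']); c['distortion']=np.array(c['distortion'],float); return c
def ray(c,uv,z):
    p=cv2.undistortPoints(np.array(uv,float).reshape(-1,1,2),c['mtx'],c['distortion']).reshape(-1,2)
    d=np.c_[p[:,0],-p[:,1],-np.ones(len(p))]@c['T'][:3,:3].T; o=c['T'][:3,3]
    return o+d*((z-o[2])/d[:,2])[:,None]
def proj(c,P):
    q=(np.asarray(P,float).reshape(-1,3)-c['T'][:3,3])@c['T'][:3,:3]; q=q*[1,-1,-1]
    return cv2.projectPoints(q,np.zeros(3),np.zeros(3),c['mtx'],c['distortion'])[0].reshape(-1,2)
def save(c,n): cv2.imwrite('pics/'+n+'.png',c['image'][:,:,::-1])
E
python3 - <<'E'
from h import *
print(env.state())
for n in ['top','side','wrist']:
    c=cam(n); save(c,n+'0'); print(n,c['T'][:3,3].round(),(-c['T'][:3,2]).round(2))
    if n=='wrist': print(c['mount'])
    for t in ['ship_box','cal_weight_200','bridge','cal_weight_50']:
        print(t,[(np.round(d['xy']),round(d['confidence'],2),ray(c,d['xy'],20)[0].round()) for d in env.look_for(n,t)])
ims=[cv2.imread(f'pics/{n}0.png') for n in ['top','side','wrist']]
E
```

```text
pics
{'t': 0.0, 'joints': array([-1.33754988e+00,  4.91573994e-01,  1.55945427e+00,  3.16886591e-05,
        1.09167693e+00, -1.05595060e-01]), 'qvel': array([-0.00156582, -0.00214342, -0.00220804,  0.00109006, -0.0003195 ,
        0.00051476]), 'tau': array([-5.80892847e-04, -6.12641287e+01, -2.58176762e+01,  6.91941823e-02,
        4.82332322e-02, -1.70655358e-04]), 'eef_pos': array([ 207.72452831, -589.22633531,  222.05111094]), 'tcp_rot': array([-3.14144745e+00,  1.10337811e-03, -1.23196937e+00]), 'ft_force': array([-0.44961001, -0.97041085,  0.08397684]), 'moment': array([ 0.02132089,  0.00967817, -0.04782314]), 'opening': 1.0007921014156957}
top [ 459.   31. 1210.] [ 0.09 -0.   -1.  ]
ship_box [(array([456., 266.]), 0.68, array([ 503., -265.,   20.]))]
cal_weight_200 [(array([341., 187.]), 0.63, array([671., -34.,  20.])), (array([359., 219.]), 0.52, array([604., -70.,  20.])), (array([322., 212.]), 0.47, array([619.,   6.,  20.])), (array([285., 220.]), 0.44, array([606.,  82.,  20.])), (array([336., 291.]), 0.37, array([457., -17.,  20.]))]
bridge [(array([198., 243.]), 0.74,
[... 763 characters left out ...]
 0.8, array([560., 357.,  20.]))]
cal_weight_50 [(array([335., 264.]), 0.76, array([592., -82.,  20.])), (array([335., 242.]), 0.71, array([610.,   2.,  20.])), (array([276., 227.]), 0.68, array([494.,  84.,  20.])), (array([325., 225.]), 0.56, array([603.,  78.,  20.])), (array([368., 252.]), 0.49, array([667., -50.,  20.]))]
wrist [ 286. -562.  385.] [-0.27 -0.1  -0.96]
[[ 9.99999923e-01 -2.87385144e-04 -2.68674852e-04 -1.26846566e-01]
 [-3.53151487e-04 -9.56690920e-01 -2.91105407e-01 -8.31343447e+01]
 [-1.73379422e-04  2.91105480e-01 -9.56690948e-01 -1.62062599e+02]
 [ 0.00000000e+00  0.00000000e+00  0.00000000e+00  1.00000000e+00]]
ship_box []
cal_weight_200 []
bridge []
cal_weight_50 []
```

View pics/top0.png

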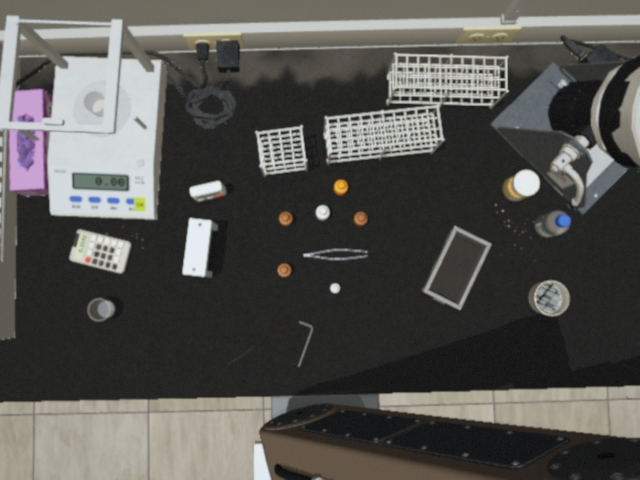

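View pics/side0.png

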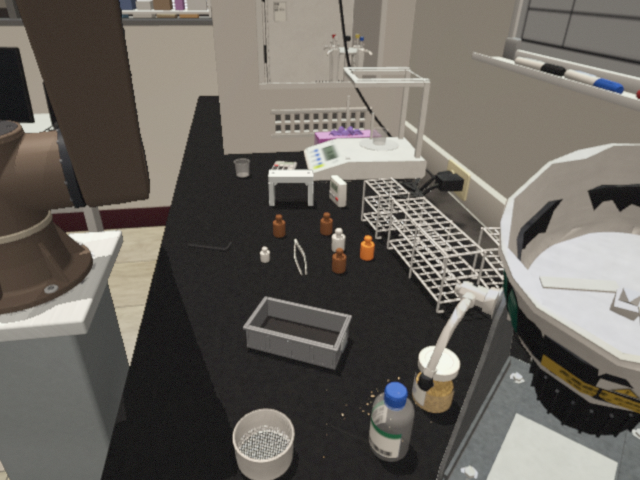

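The large weight is the white one at top (322,212) and side (338,240). The small one is at top (335,288). The box is at top (457,267) and the bridge at (197,247). Brown bottles at (286,218) and (361,218) and an orange one at (341,187) surround the target. Next I fit poses to the silhouettes.

```bash
cat > fit.py <<'E'
from h import *
from scipy.optimize import minimize
def bx(x0,x1,y0,y1,z0,z1): return np.array([[x,y,z] for x in(x0,x1) for y in(y0,y1) for z in(z0,z1)],float)
a=np.linspace(0,2*np.pi,24,endpoint=False)
def cyl(r,z): return np.c_[r*np.cos(a),r*np.sin(a),0*a+z]
M={'ship_box':[np.r_[bx(-74,74,-41,41,36,42),bx(-71,71,-38,38,0,36)]],
 'bridge':[bx(-55,55,-22,22,62,80),bx(-55,-43,-22,22,0,62),bx(43,55,-22,22,0,62)],
 'cal_weight_200':[np.r_[cyl(13.5,0),cyl(13.5,30)],np.r_[cyl(7,30),cyl(7,48)]]}
def mask(c,n,p,z=0):
    R=Ro.from_euler('z',p[2]).as_matrix(); m=np.zeros((480*4,640*4),np.uint8)
    for b in M[n]:
        q=proj(c,b@R.T+[p[0],p[1],z]); cv2.fillConvexPoly(m,cv2.convexHull((np.clip(q,-500,1500)*4+2).round().astype(np.int32)),1)
    return cv2.resize(m.astype(np.float32),(640,480),interpolation=cv2.INTER_AREA)
def fit(obs,n,p0,z=0):  # obs: list of (cam, region)
    def f(p):
        e=0
        for c,r in obs: 
            m=mask(c,n,p,z); e+=1-np.minimum(m,r).sum()/np.maximum(m,r).sum()
        return e/len(obs)
    best=None
    for y in p0[2]:
        s=minimize(f,[p0[0],p0[1],y],method='Nelder-Mead',options=dict(initial_simplex=np.array([p0[0],p0[1],y])+np.array([[0,0,0],[15,0,0],[0,15,0],[0,0,.3]]),xatol=.05,fatol=1e-5))
        if best is None or s.fun<best.fun: best=s
    return best.x.round(3),round(best.fun,3)
def reg(n,t,near):
    d=env.outline_of(n,t); d=[k for k in d if np.hypot(*(np.array(k['xy'])-near))<25]
    return d[0]['region'].astype(np.float32) if d else None
E
python3 - <<'E'
from fit import *
ct,cs=cam('top'),cam('side')
for t,a,b,p in [('ship_box',(457,267),(299,330),(503,-265,[0.5,-.5])),('bridge',(198,246),(290,183),(562,255,[0,1.57])),('cal_weight_200',(322,212),(338,240),(615,6,[0]))]:
    o=[(c,r) for c,r in((ct,reg('top',t,a)),(cs,reg('side',t,b))) if r is not None]
    print(t,fit(o,t,p),[fit([k],t,p) for k in o])
print(ray(ct,[(335,288),(330,163),(440,150),(304,256),(368,256),(361,218),(286,218),(341,187)],25).round())
T=tcp();print(T.round(3))
E
```

```text
ship_box (array([ 4.96525e+02, -2.64536e+02, -4.74000e-01]), np.float64(0.046)) [(array([ 4.96525e+02, -2.64536e+02, -4.74000e-01]), np.float64(0.046))]
bridge (array([ 5.47719e+02,  2.54732e+02, -1.48000e-01]), np.float64(0.087)) [(array([ 5.51177e+02,  2.54403e+02, -1.34000e-01]), np.float64(0.042)), (array([547.339, 253.315,   2.991]), np.float64(0.067))]
cal_weight_200 (array([6.21601e+02, 5.82700e+00, 1.00000e-03]), np.float64(0.534)) [(array([ 6.21968e+02,  5.85300e+00, -1.00000e-02]), np.float64(0.105)), (array([601.443, -73.008,   1.803]), np.float64(0.106))]
[[ 463.  -16.   25.]
 [ 721.  -13.   25.]
 [ 743. -243.   25.]
 [ 530.   45.   25.]
 [ 527.  -85.   25.]
 [ 605.  -74.   25.]
 [ 609.   80.   25.]
 [ 671.  -34.   25.]]
[[ 3.32000e-01 -9.43000e-01  0.00000e+00  2.07742e+02]
 [-9.43000e-01 -3.32000e-01 -0.00000e+00 -5.89486e+02]
 [ 0.00000e+00  0.00000e+00 -1.00000e+00  2.22668e+02]
 [ 0.00000e+00  0.00000e+00  0.00000e+00  1.00000e+00]]
```

```bash
cat >> h.py <<'E'
def goto(x,y,z,yaw,T=None):
    T=tcp() if T is None else T
    R=(Ro.from_euler('z',yaw)*Ro.from_euler('x',np.pi)).as_matrix()
    s=T[:3,:3].T@(np.array([x,y,z])-T[:3,3])/300; r=Ro.from_matrix(T[:3,:3].T@R).as_rotvec()/(np.pi/2)
    print('row',np.r_[s,r].round(4).tolist())
E
python3 - <<'E'
from h import *
goto(345,-391,222,-.7);goto(483,-192,200,-.15); goto(621,6,130,.4)
E
```

```text
row [-0.472, -0.6514, 0.0022, 0.0, -0.0001, -0.3387]
row [-0.9447, -1.3057, 0.0755, 0.0, -0.0001, -0.6888]
row [-1.4144, -1.9589, 0.3088, 0.0001, -0.0, -1.039]
```

{"fn": "send_rows", "kwargs": {
  "moves": [
    [[-0.71,-0.98,0.03,0,0,-0.55],[-0.71,-0.98,0.03,0,0,-0.55],[-0.71,-0.98,0.03,0,0,-0.55],[-0.71,-0.98,0.03,0,0,-0.55],[-0.71,-0.98,0.03,0,0,-0.55],[-0.71,-0.98,0.03,0,0,-0.55],[-0.71,-0.98,0.03,0,0,-0.55],[-0.71,-0.98,0.03,0,0,-0.55],[-0.71,-0.98,0.03,0,0,-0.55],[-0.71,-0.98,0.03,0,0,-0.55],[-0.71,-0.98,0.03,0,0,-0.55]]
  ],
  "grip": -1
}}

```text
t: 2.07
eef_pos: [415.0, -289.8, 213.8]
tcp_rot: [3.141, -0.0, -0.365]
ft_force: [-0.5, 0.0, 0.4]
opening: 0.999
```

Run:
```python
from h import *
print(env.state()['t'],tcp().round(2)[:3,3]); goto(621,6,130,.4)
```

```text
2.0667 [ 414.99 -289.77  213.81]
row [0.2894, -1.1662, 0.2792, 0.0002, -0.0001, -0.487]
```

{"fn": "send_rows", "kwargs": {
  "moves": [
    [[0.29,-1,0.1,0,0,-0.487],[0.29,-1,0.1,0,0,-0.487],[0.29,-1,0.1,0,0,-0.487],[0.29,-1,0.1,0,0,-0.487],[0.29,-1,0.1,0,0,-0.487],[0.29,-1,0.1,0,0,-0.487],[0.29,-1,0.1,0,0,-0.487],[0.29,-1,0.1,0,0,-0.487],[0.29,-1,0.1,0,0,-0.487],[0.29,-1,0.1,0,0,-0.487]]
  ]
}}

```text
t: 2.9
eef_pos: [603.5, -42.6, 183.0]
tcp_rot: [-3.141, 0.001, 0.398]
ft_force: [-0.4, -0.2, 0.9]
opening: 0.995
```

Run:
```python
from fit import *
print(env.state()['t'],tcp().round(2)[:3,3]); c=cam('wrist')
e=proj(c,[621,6,25])[0]; print(e)
for d in env.outline_of('wrist','cal_weight_200'): print(d['xy'],d['confidence'],ray(c,d['xy'],25),d['region'].sum())
r=reg('wrist','cal_weight_200',e)
if r is not None: print(fit([(c,r)],'cal_weight_200',(621,6,[0])))
save(c,'w1'); goto(621,6,130,.4)
```

```text
2.9 [603.49 -42.65 183.03]
[356.28736516 171.99364145]
[381.0, 68.0] 0.89 [[606.24227347  82.24014374  25.        ]] 1337
[159.4, 115.1] 0.86 [[466.68572903 -11.88270534  25.        ]] 604
[293.3, 246.8] 0.8 [[598.98716688 -69.34260949  25.        ]] 1081
[352.2, 167.9] 0.79 [[616.78193599   7.64716648  25.        ]] 1145
[391.2, 238.0] 0.71 [[669.35792084 -31.59670202  25.        ]] 1167
[249.5, 10.4] 0.61 [[504.16611828  81.42411507  25.        ]] 870
(array([6.17662e+02, 6.93500e+00, 1.88000e-01]), np.float64(0.031))
row [0.1199, -0.1303, 0.1792, 0.0001, 0.0001, -0.0031]
```

View pics/w1.png

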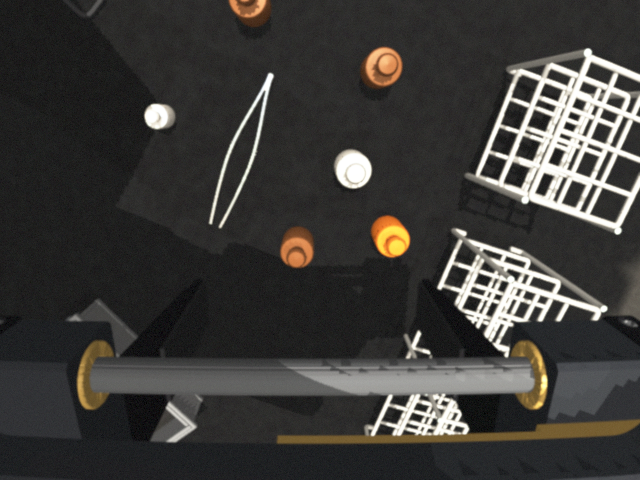

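The weight stands at wrist (353,170), fitted at (617.7, 6.9). I'll turn the jaws to about y, part-closed, to stay clear of the racks and bottles.

Run:
```python
from h import *
goto(617.7,6.9,110,1.4)
```

```text
row [0.1109, -0.1373, 0.2458, 0.0001, 0.0002, -0.6397]
```

{"fn": "send_rows", "kwargs": {
  "moves": [
    [[0.111,-0.137,0.15,0,0,-0.64],[0.111,-0.137,0.15,0,0,-0.64],[0.111,-0.137,0.15,0,0,-0.64],[0.111,-0.137,0.15,0,0,-0.64],[0.111,-0.137,0.15,0,0,-0.64],[0.111,-0.137,0.246,0,0,-0.64],[0.111,-0.137,0.246,0,0,-0.64],[0.111,-0.137,0.246,0,0,-0.64],[0.111,-0.137,0.246,0,0,-0.64],[0.111,-0.137,0.246,0,0,-0.64],[0.111,-0.137,0.246,0,0,-0.64]]
  ],
  "grip": -0.26
}}

```text
t: 3.97
eef_pos: [618.2, 7.7, 110.3]
tcp_rot: [3.141, 0.0, 1.397]
ft_force: [-0.1, 0.7, 0.1]
opening: 0.627
```

Run:
```python
from fit import *
print(env.state()['t'],tcp().round(2)[:3,3],env.state()['joints'].round(2)); c=cam('wrist')
e=proj(c,[618,7,25])[0]; print(e)
r=reg('wrist','cal_weight_200',e)
p=(np.array([618,7,0]),0)
if r is not None: p=fit([(c,r)],'cal_weight_200',(618,7,[0]));print(p)
save(c,'w2'); goto(p[0][0],p[0][1],11,1.4)
```

```text
3.9667 [618.18   7.66 110.28] [-0.09  0.61  1.69 -0.    0.85 -1.49]
[309.98126079 247.48825515]
(array([6.17699e+02, 6.60200e+00, 1.36000e-01]), np.float64(0.045))
row [-0.005, -0.001, 0.3306, 0.0004, 0.0, -0.0007]
```

View pics/w2.png

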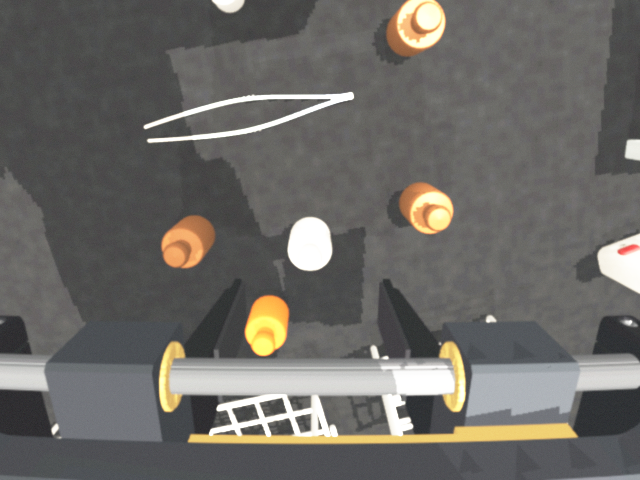

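The weight at (310,244) is centred between the fingertips. Both wrist fits agree, so I descend.

{"fn": "send_rows", "kwargs": {
  "moves": [
    [[-0.004,-0.001,0.1,0,0,0],[-0.004,-0.001,0.17,0,0,0],[-0.004,-0.001,0.22,0,0,0],[-0.004,-0.001,0.27,0,0,0],[-0.004,-0.001,0.31,0,0,0],[-0.004,-0.001,0.33,0,0,0],[-0.004,-0.001,0.33,0,0,0],[-0.004,-0.001,0.33,0,0,0]]
  ]
}}

```text
t: 4.73
eef_pos: [617.9, 7.3, 11.1]
tcp_rot: [3.141, 0.0, 1.402]
ft_force: [0.2, -0.3, 0.5]
opening: 0.63
```

{"fn": "send_rows", "kwargs": {
  "moves": [
    [[0,0,0,0,0,0],[0,0,0,0,0,0],[0,0,0,0,0,0],[0,0,0,0,0,0],[0,0,0,0,0,0],[0,0,0,0,0,0],[0,0,0,0,0,0],[0,0,0,0,0,0],[0,0,0,0,0,0],[0,0,0,0,0,0]]
  ],
  "grip": 1
}}

```text
t: 5.57
eef_pos: [617.8, 7.3, 11.0]
tcp_rot: [3.141, 0.0, 1.402]
ft_force: [-1.5, -0.9, 3.8]
opening: 0.275
```

{"fn": "send_rows", "kwargs": {
  "moves": [
    [[0,0,-0.06,0,0,0],[0,0,-0.15,0,0,0],[0,0,-0.25,0,0,0],[0,0,-0.36,0,0,0],[0,0,-0.45,0,0,0],[-0.1,-0.03,-0.5,0,0,0.07],[-0.2,-0.06,-0.5,0,0,0.14],[-0.3,-0.09,-0.5,0,0,0.21],[-0.4,-0.12,-0.5,0,0,0.28],[-0.5,-0.14,-0.5,0,0,0.35],[-0.6,-0.16,-0.5,0,0,0.42],[-0.68,-0.18,-0.5,0,0,0.49]]
  ]
}}

```text
t: 6.57
eef_pos: [529.2, -186.3, 160.5]
tcp_rot: [-3.141, 0.0, 0.627]
ft_force: [-0.1, -0.0, -1.8]
opening: 0.274
```

Run:
```python
from fit import *
s=env.state();print(s['t'],tcp().round(2)[:3,3],s['opening'],s['ft_force'].round(1)); c=cam('wrist')
save(c,'w3'); goto(497,-264,150,-.474)
for d in env.outline_of('wrist','ship_box'): print(d['xy'],d['confidence'],fit([(c,d['region'].astype(np.float32))],'ship_box',(497,-264,[-.474])))
```

```text
6.5667 [ 529.24 -186.34  160.5 ] 0.27360990384246014 [-0.1 -0.  -1.8]
row [-0.2288, 0.1435, 0.035, 0.0004, 0.0007, 0.6945]
[204.1, 252.2] 0.61 (array([ 494.597, -260.134,   -0.502]), np.float64(0.319))
```

{"fn": "send_rows", "kwargs": {
  "moves": [
    [[-0.05,0.03,0,0,0,0.07],[-0.1,0.06,0,0,0,0.14],[-0.15,0.09,0,0,0,0.21],[-0.2,0.12,0,0,0,0.28],[-0.229,0.143,0,0,0,0.35],[-0.229,0.143,0,0,0,0.42],[-0.229,0.143,0,0,0,0.49],[-0.229,0.143,0,0,0,0.56],[-0.229,0.143,0,0,0,0.63],[-0.229,0.143,0,0,0,0.695],[-0.229,0.143,0,0,0,0.695],[-0.229,0.143,0,0,0,0.695]]
  ]
}}

```text
t: 7.67
eef_pos: [500.3, -259.3, 160.6]
tcp_rot: [-3.141, 0.0, -0.455]
ft_force: [-0.2, 0.3, -2.3]
opening: 0.273
```

Run:
```python
from fit import *
s=env.state();print(s['t'],tcp().round(2)[:3,3],s['tcp_rot'],s['opening']); c=cam('wrist')
im=c['image'][:,:,::-1].copy()
for x,y,col in [(497,-264.5,(0,255,0))]:
    R=Ro.from_euler('z',-.474).as_matrix()
    for w,l,z in((148,82,42),(134,68,42),(134,68,8)):
        q=proj(c,np.array([[a*w/2,b*l/2,z] for a,b in((-1,-1),(1,-1),(1,1),(-1,1))])@R.T+[x,y,0]); cv2.polylines(im,[q.round().astype(np.int32)],True,col,1)
cv2.imwrite('pics/w4.png',im)
for d in env.outline_of('wrist','ship_box'): print(d['xy'],d['confidence'],fit([(c,d['region'].astype(np.float32))],'ship_box',(497,-264,[-.474])))
```

```text
7.6667 [ 500.33 -259.33  160.57] [-3.14148912e+00  4.60773364e-04 -4.54578467e-01] 0.27295777651165787
```

View pics/w4.png

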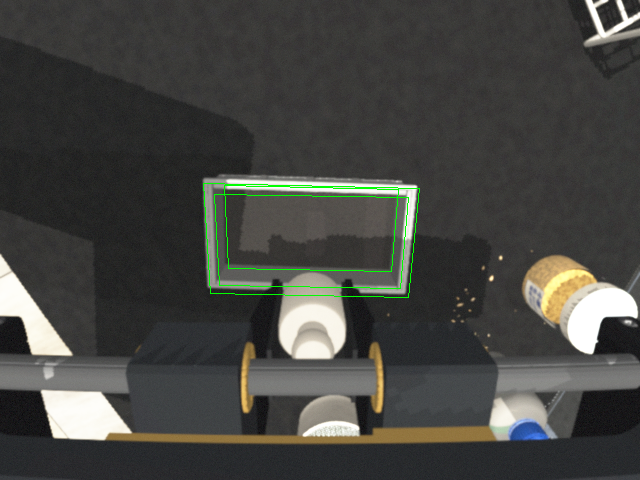

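{"fn": "send_rows", "kwargs": {
  "moves": [
    [[-0.004,0.017,0.05,0,0,0.012],[-0.004,0.017,0.12,0,0,0.012],[-0.004,0.017,0.19,0,0,0.012],[-0.004,0.017,0.26,0,0,0.012],[-0.004,0.017,0.32,0,0,0.012],[-0.004,0.017,0.36,0,0,0.012],[-0.004,0.017,0.39,0,0,0.012],[-0.004,0.017,0.4,0,0,0.012],[-0.004,0.017,0.4,0,0,0.012],[-0.004,0.017,0.4,0,0,0.012]]
  ]
}}

```text
t: 8.6
eef_pos: [497.1, -264.1, 41.3]
tcp_rot: [3.141, -0.001, -0.477]
ft_force: [-0.3, -0.1, -2.0]
opening: 0.274
```

{"fn": "send_rows", "kwargs": {
  "moves": [
    [[0,0,0.02,0,0,0],[0,0,0.04,0,0,0],[0,0,0.055,0,0,0],[0,0,0.065,0,0,0],[0,0,0.071,0,0,0],[0,0,0.071,0,0,0],[0,0,0.071,0,0,0]]
  ]
}}

```text
t: 9.18
eef_pos: [496.9, -264.0, 19.5]
tcp_rot: [3.142, -0.0, -0.478]
ft_force: [0.7, -0.2, -1.5]
opening: 0.273
```

{"fn": "send_rows", "kwargs": {
  "moves": [
    [[0,0,0.002,0,0,0],[0,0,0.002,0,0,0],[0,0,0.002,0,0,0]]
  ]
}}

```text
t: 9.43
eef_pos: [496.9, -264.0, 19.1]
tcp_rot: [3.141, -0.0, -0.478]
ft_force: [-0.8, -0.1, -1.1]
opening: 0.277
```

{"fn": "send_rows", "kwargs": {
  "moves": [
    [[0,0,0,0,0,0],[0,0,0,0,0,0],[0,0,0,0,0,0],[0,0,0,0,0,0],[0,0,0,0,0,0],[0,0,0,0,0,0]]
  ],
  "grip": -0.26
}}

```text
t: 9.93
eef_pos: [496.9, -264.0, 19.0]
tcp_rot: [3.142, -0.0, -0.478]
ft_force: [0.9, -1.0, 0.0]
opening: 0.61
```

{"fn": "send_rows", "kwargs": {
  "moves": [
    [[0,0,-0.05,0,0,0],[0,0,-0.1,0,0,0],[0,0,-0.2,0,0,0],[0,0,-0.3,0,0,0],[0,0,-0.4,0,0,0],[0,0,-0.5,0,0,0],[0,0,-0.6,0,0,0],[0,0,-0.6,0,0,0],[0,0,-0.6,0,0,0]]
  ],
  "grip": -0.26
}}

```text
t: 10.68
eef_pos: [497.2, -264.1, 200.4]
tcp_rot: [3.141, -0.003, -0.478]
ft_force: [0.5, 0.6, -0.9]
opening: 0.626
```

Run:
```python
from fit import *
s=env.state();print(s['t'],tcp().round(2)[:3,3],s['tcp_rot'],s['opening']); c=cam('wrist')
e=proj(c,[497,-264,33])[0]
for d in env.outline_of('wrist','cal_weight_200'): print(d['xy'],e,d['confidence'],fit([(c,d['region'].astype(np.float32))],'cal_weight_200',(497,-264,[0]),8))
for d in env.outline_of('wrist','ship_box'): print(d['xy'],d['confidence'],fit([(c,cv2.morphologyEx(d['region'].astype(np.uint8),cv2.MORPH_CLOSE,np.ones((51,51))).astype(np.float32))],'ship_box',(497,-264,[-.474])))
save(c,'w5'); goto(549,254,222,1.43)
```

```text
10.6833 [ 497.19 -264.14  200.4 ] [ 3.1411436  -0.00323333 -0.47799573] 0.6260850975666583
[309.8, 212.4] [310.27491296 217.13033379] 0.97 (array([ 4.9733e+02, -2.6316e+02, -3.8000e-02]), np.float64(0.042))
[295.3, 213.4] 0.81 (array([ 4.96931e+02, -2.60805e+02, -4.93000e-01]), np.float64(0.015))
row [-0.6383, -1.6127, -0.0792, -0.0012, 0.0007, -1.2147]
```

View pics/w5.png

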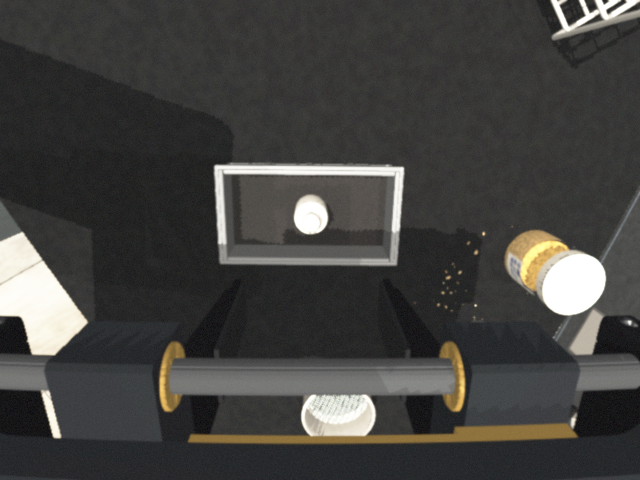

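Weight upright at (310,213), fitted within 3 mm of the box centre (496.9, -260.8, yaw -0.493). On to the bridge.

{"fn": "send_rows", "kwargs": {
  "moves": [
    [[-0.05,-0.1,-0.08,0,0,-0.07],[-0.1,-0.2,-0.08,0,0,-0.14],[-0.15,-0.32,-0.08,0,0,-0.21],[-0.2,-0.43,-0.08,0,0,-0.28],[-0.25,-0.55,-0.08,0,0,-0.35],[-0.29,-0.67,-0.08,0,0,-0.42],[-0.32,-0.78,-0.08,0,0,-0.49],[-0.36,-0.88,-0.08,0,0,-0.56],[-0.38,-0.94,-0.08,0,0,-0.62],[-0.39,-0.98,-0.08,0,0,-0.65],[-0.39,-0.98,-0.08,0,0,-0.65],[-0.39,-0.98,-0.08,0,0,-0.65]]
  ],
  "grip": -1
}}

```text
t: 11.83
eef_pos: [528.1, 50.8, 222.1]
tcp_rot: [-3.141, 0.001, 0.542]
ft_force: [-0.1, -0.7, -0.3]
opening: 1.0
```

Run:
```python
from h import *
s=env.state();print(s['t'],s['qvel'].round(2)); goto(549,254,200,1.43)
```

```text
11.8333 [-0.03 -0.01  0.   -0.    0.    0.  ]
row [0.409, -0.5445, 0.0735, -0.0007, 0.0006, -0.5656]
```

{"fn": "send_rows", "kwargs": {
  "moves": [
    [[0.06,-0.08,0.01,0,0,-0.07],[0.12,-0.16,0.02,0,0,-0.14],[0.18,-0.24,0.03,0,0,-0.21],[0.24,-0.32,0.04,0,0,-0.28],[0.3,-0.4,0.05,0,0,-0.35],[0.35,-0.47,0.06,0,0,-0.42],[0.39,-0.52,0.07,0,0,-0.48],[0.409,-0.545,0.073,0,0,-0.53],[0.409,-0.545,0.073,0,0,-0.566],[0.409,-0.545,0.073,0,0,-0.566],[0.409,-0.545,0.073,0,0,-0.566],[0.409,-0.545,0.073,0,0,-0.566]]
  ]
}}

```text
t: 12.83
eef_pos: [549.1, 253.2, 200.9]
tcp_rot: [-3.141, 0.0, 1.428]
ft_force: [-0.3, 0.3, 0.8]
opening: 1.001
```

Run:
```python
from fit import *
s=env.state();print(s['t'],tcp().round(2)[:3,3],s['tcp_rot']); c=cam('wrist'); save(c,'w6')
for d in env.outline_of('wrist','bridge'):
    print(d['xy'],d['confidence']); p=fit([(c,d['region'].astype(np.float32))],'bridge',(549,254,[-.14]));print(p)
    goto(p[0][0],p[0][1],59,p[0][2]+np.pi/2)
```

```text
12.8333 [549.07 253.16 200.9 ] [-3.14141587e+00  2.91505477e-04  1.42776886e+00]
[312.1, 219.6] 0.81
(array([ 5.48073e+02,  2.54866e+02, -1.37000e-01]), np.float64(0.018))
row [0.0042, -0.0037, 0.4735, 0.0, 0.0001, -0.0029]
```

View pics/w6.png

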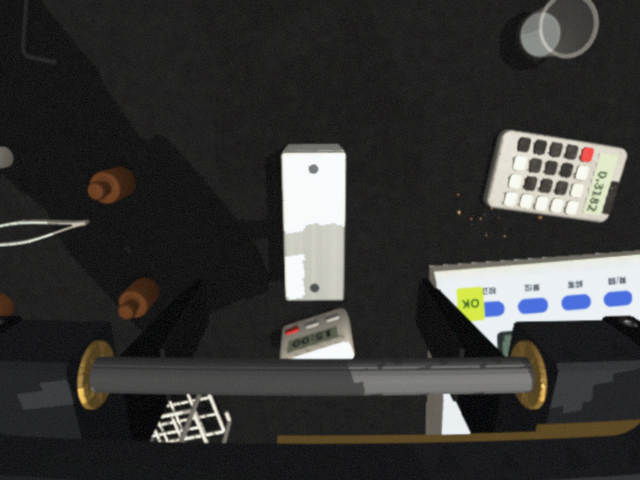

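The bridge at (313,220) is sharp and unobstructed, and its fit loss is only 0.018. I descend.

{"fn": "send_rows", "kwargs": {
  "moves": [
    [[0.004,-0.004,0.1,0,0,-0.003],[0.004,-0.004,0.2,0,0,-0.003],[0.004,-0.004,0.28,0,0,-0.003],[0.004,-0.004,0.34,0,0,-0.003],[0.004,-0.004,0.39,0,0,-0.003],[0.004,-0.004,0.43,0,0,-0.003],[0.004,-0.004,0.46,0,0,-0.003],[0.004,-0.004,0.473,0,0,-0.003],[0.004,-0.004,0.473,0,0,-0.003],[0.004,-0.004,0.473,0,0,-0.003]]
  ],
  "grip": -0.47
}}

```text
t: 13.77
eef_pos: [548.0, 255.7, 59.6]
tcp_rot: [3.141, -0.0, 1.437]
ft_force: [-0.1, -0.2, -0.2]
opening: 0.735
```

{"fn": "send_rows", "kwargs": {
  "moves": [
    [[0,0,0,0,0,0],[0,0,0,0,0,0],[0,0,0,0,0,0],[0,0,0,0,0,0],[0,0,0,0,0,0],[0,0,0,0,0,0],[0,0,0,0,0,0],[0,0,0,0,0,0],[0,0,0,0,0,0]]
  ],
  "grip": 1
}}

```text
t: 14.52
eef_pos: [547.8, 255.7, 59.3]
tcp_rot: [3.141, -0.0, 1.437]
ft_force: [-1.0, 0.1, 4.0]
opening: 0.46
```

{"fn": "send_rows", "kwargs": {
  "moves": [
    [[0,0,-0.05,0,0,0],[0,0,-0.12,0,0,0],[0,0,-0.2,0,0,0],[0,0,-0.28,0,0,0],[0,0,-0.36,0,0,0],[-0.08,0,-0.44,0,0,0.02],[-0.18,0,-0.5,0,0,0.04],[-0.28,0,-0.52,0,0,0.06],[-0.38,0,-0.52,0,0,0.08],[-0.48,0,-0.52,0,0,0.1],[-0.58,0,-0.52,0,0,0.12],[-0.66,0,-0.52,0,0,0.12]]
  ]
}}

```text
t: 15.52
eef_pos: [520.5, 57.7, 214.8]
tcp_rot: [-3.141, 0.0, 1.246]
ft_force: [0.4, -1.0, -2.1]
opening: 0.459
```

{"fn": "send_rows", "kwargs": {
  "moves": [
    [[-0.08,0,0,0,0,0],[-0.16,0,0,0,0,0],[-0.26,0,0,0,0,0],[-0.36,0,0,0,0,0],[-0.46,0,0,0,0,0],[-0.56,0,0,0,0,0],[-0.66,0,0,0,0,0],[-0.74,0,0,0,0,0],[-0.8,0,0,0,0,0],[-0.8,0,0,0,0,0],[-0.8,0,0,0,0,0],[-0.8,0,0,0,0,0]]
  ]
}}

```text
t: 16.52
eef_pos: [445.2, -167.7, 214.9]
tcp_rot: [-3.141, -0.0, 1.248]
ft_force: [-0.2, 0.3, -2.6]
opening: 0.462
```

Run:
```python
from h import *
s=env.state();print(s['t'],s['opening'],s['ft_force'].round(1)); goto(497,-261,190,1.082)
```

```text
16.5167 0.4624719201415794 [-0.2  0.3 -2.6]
row [-0.2401, 0.2625, 0.0827, -0.0004, -0.0001, 0.1057]
```

{"fn": "send_rows", "kwargs": {
  "moves": [
    [[-0.04,0.05,0.01,0,0,0.02],[-0.1,0.11,0.03,0,0,0.05],[-0.17,0.18,0.05,0,0,0.08],[-0.22,0.24,0.07,0,0,0.1],[-0.24,0.262,0.083,0,0,0.106],[-0.24,0.262,0.083,0,0,0.106],[-0.24,0.262,0.083,0,0,0.106],[-0.24,0.262,0.083,0,0,0.106]]
  ]
}}

```text
t: 17.18
eef_pos: [496.6, -259.9, 190.4]
tcp_rot: [-3.141, -0.0, 1.083]
ft_force: [0.1, -0.5, -2.4]
opening: 0.46
```

Run:
```python
from fit import *
s=env.state();T=tcp();z=T[2,3]-59.3;print(s['t'],T[:3,3].round(1),s['tcp_rot'].round(3))
c=cam('wrist'); save(c,'w7'); cs=cam('side'); ims=[]
for n,cc in(('wrist',c),('side',cs)):
  im=cc['image'][:,:,::-1].copy()
  R=Ro.from_euler('z',-.49).as_matrix()
  for w,l,zz,col in((148,82,42,(0,255,0)),(110,44,8,(0,0,255))):
    q=proj(cc,np.array([[a*w/2,b*l/2,zz] for a,b in((-1,-1),(1,-1),(1,1),(-1,1))])@R.T+[497,-261,0]); cv2.polylines(im,[q.round().astype(np.int32)],True,col,1)
  for d in env.outline_of(n,'bridge'): print(n,d['xy'],d['confidence'],fit([(cc,d['region'].astype(np.float32))],'bridge',(497,-261,[-.49]),z))
  ims.append(im[100:,60:460])
cv2.imwrite('pics/w7.png',np.hstack(ims))
```

```text
17.1833 [ 496.6 -259.9  190.4] [-3.141 -0.     1.083]
wrist [312.9, 280.5] 0.93 (array([ 4.9699e+02, -2.5965e+02, -4.8600e-01]), np.float64(0.173))
side [305.6, 241.1] 0.72 (array([ 4.96223e+02, -2.62090e+02, -4.83000e-01]), np.float64(0.216))
```

View pics/w7.png

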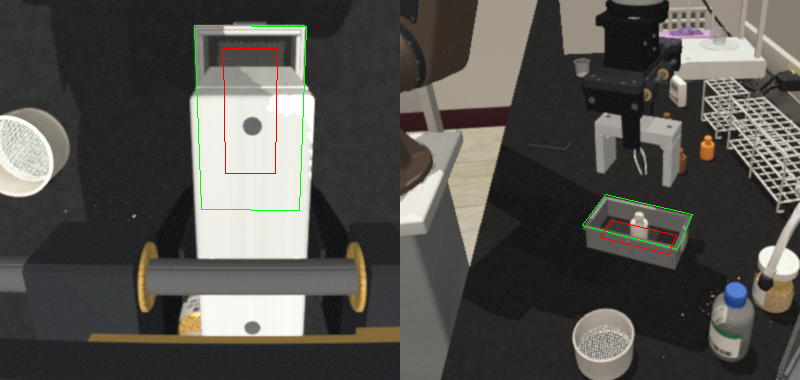

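{"fn": "send_rows", "kwargs": {
  "moves": [
    [[-0.003,0.003,0.04,0,0,0],[-0.003,0.003,0.1,0,0,0],[-0.003,0.003,0.16,0,0,0],[-0.003,0.003,0.21,0,0,0],[-0.003,0.003,0.25,0,0,0],[-0.003,0.003,0.28,0,0,0],[-0.003,0.003,0.28,0,0,0],[-0.003,0.003,0.28,0,0,0]]
  ]
}}

```text
t: 18.05
eef_pos: [497.4, -262.5, 106.4]
tcp_rot: [-3.141, 0.0, 1.082]
ft_force: [-1.0, -0.1, -2.1]
opening: 0.459
```

{"fn": "send_rows", "kwargs": {
  "moves": [
    [[0,0,0.02,0,0,0],[0,0,0.04,0,0,0],[0,0,0.06,0,0,0],[0,0,0.08,0,0,0],[0,0,0.095,0,0,0],[0,0,0.105,0,0,0],[0,0,0.113,0,0,0],[0,0,0.12,0,0,0],[0,0,0.12,0,0,0],[0,0,0.12,0,0,0]]
  ]
}}

```text
t: 18.88
eef_pos: [497.4, -262.6, 70.3]
tcp_rot: [3.142, 0.0, 1.082]
ft_force: [-0.2, -1.0, -2.1]
opening: 0.462
```

{"fn": "send_rows", "kwargs": {
  "moves": [
    [[0,0,0.004,0,0,0],[0,0,0.007,0,0,0],[0,0,0.009,0,0,0],[0,0,0.01,0,0,0],[0,0,0.01,0,0,0]]
  ]
}}

```text
t: 19.3
eef_pos: [497.3, -262.6, 67.4]
tcp_rot: [3.141, 0.0, 1.082]
ft_force: [-0.6, -0.2, -0.6]
opening: 0.461
```

Run:
```python
from h import *
s=env.state();print(s['t'],s['eef_pos'],s['ft_force'].round(1))
cs=cam('side'); cv2.imwrite('pics/s8.png',cv2.resize(cs['image'][180:400,180:420,::-1],None,fx=2.5,fy=2.5))
```

```text
19.3 [ 497.33650131 -262.60143288   67.37979158] [-0.6 -0.2 -0.6]
```

View pics/s8.png

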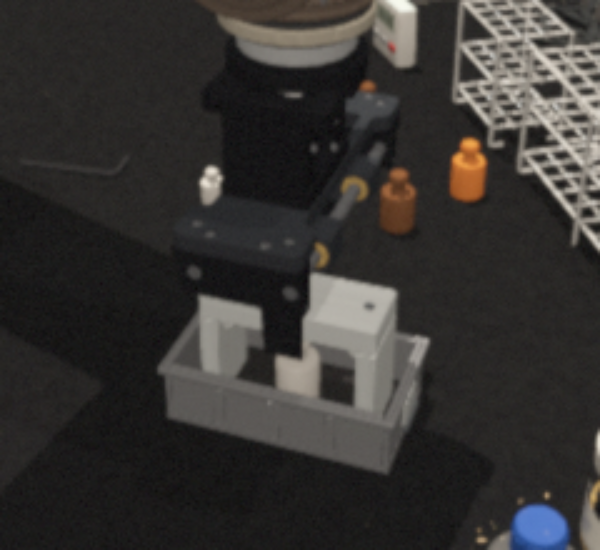

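The bridge is inside the walls, with its legs at (225,350) and (375,385) in the crop and the weight upright between them. I open the gripper and retreat.

{"fn": "send_rows", "kwargs": {
  "moves": [
    [[0,0,0,0,0,0],[0,0,0,0,0,0],[0,0,0,0,0,0],[0,0,0,0,0,0],[0,0,0,0,0,0],[0,0,0,0,0,0],[0,0,0,0,0,0]]
  ],
  "grip": -0.47
}}

```text
t: 19.93
eef_pos: [497.4, -262.6, 67.2]
tcp_rot: [3.141, 0.0, 1.082]
ft_force: [0.0, 1.1, 0.2]
opening: 0.737
```

{"fn": "send_rows", "kwargs": {
  "moves": [
    [[0,0,-0.04,0,0,0],[0,0,-0.1,0,0,0],[0,0,-0.18,0,0,0],[0,0,-0.26,0,0,0],[0,0,-0.34,0,0,0],[0,0,-0.42,0,0,0],[0,0,-0.5,0,0,0],[0,-0.1,-0.5,0,0,0],[0,-0.2,-0.5,0,0,0],[0,-0.2,-0.5,0,0,0],[0,-0.2,-0.5,0,0,0]]
  ]
}}

```text
t: 20.85
eef_pos: [443.7, -234.0, 217.8]
tcp_rot: [3.141, 0.0, 1.082]
ft_force: [0.4, -0.2, 1.8]
opening: 0.736
```

Run:
```python
from fit import *
s=env.state();print(s['t'],s['eef_pos'].round(1))
c=cam('wrist'); cs=cam('side')
for n,cc in(('wrist',c),('side',cs)):
  for d in env.outline_of(n,'bridge'): print(n,d['xy'],d['confidence'],fit([(cc,d['region'].astype(np.float32))],'bridge',(497,-261,[-.49]),8))
cv2.imwrite('pics/f9.png',np.hstack([cv2.resize(c['image'][:,:,::-1],(400,300)),cv2.resize(cs['image'][220:400,180:420,::-1],(400,300))]))
```

```text
20.85 [ 443.7 -234.   217.8]
wrist [310.5, 281.7] 0.75 (array([ 4.93942e+02, -2.61392e+02, -4.88000e-01]), np.float64(0.073))
side [297.0, 305.9] 0.9 (array([ 4.96761e+02, -2.64531e+02, -4.66000e-01]), np.float64(0.117))
```

View pics/f9.png

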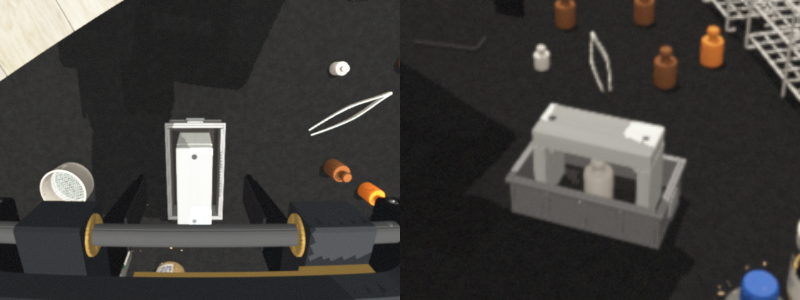

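The bridge stands level inside the box over the upright weight, and the gripper is clear. I hand in.

```bash
python3 -c "
from cell import env
print(env.job_done())"
```

```text
the job is handed in; nothing more can be done
None
```

The large weight is packed in the grey box with the aluminium bridge over it, and I handed the job in at about 21 s of the 69 s allowed. The hand-in gives no verdict, so the checks below are my own.

- **Weight:** I stood it on the box floor and let go while the bridge was still on the worktop. The wrist camera then put it about 2.5 mm from the fitted box centre. The later side views show it upright under the bridge.
- **Bridge:** I set it down lengthwise in the box, with both feet inside the walls, then opened the gripper and backed it well clear. The last wrist and side fits put it within about 4 mm of the box centre and about 0.03 rad of the box's length. The side picture shows it level.
- **Small weight and look-alikes:** I did not touch them, and in the last picture the small weight stands where it was.
- **Where checks disagreed:** The final wrist and side fits of the bridge differed by 4 mm. The first top-camera fit of the box differed from the wrist fit by 4 mm. Both are well inside the tolerances. The last side fit was looser than the wrist fit because the box walls hide part of the legs.

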